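Tip the telescoping joint smoother and hold it at full reach

TASK

Get the telescoping joint smoother ready: while it is still closed, take the widest of the three round-nosed tips out of the pocket tray, push its shank fully home in the socket on top of the smoother's grip head and let go of it. Then press in the button on the side of the grip head, pull the head straight up past the first stop to the second stop, and finish while still holding it there, fully extended with the tip in place, so that I can tighten the lock ring: nothing latches it up there and it slides back if let go. Leave the other tips, the cartridge rack, the tin, the spatula and the pick where they are.

Things in the scene. Friction and masses are not known exactly. Their poses are not given: they have to be found in the camera images.
- wand: Clamped part of the telescoping joint smoother, fixed to the shelf: dark foot plate 100 x 84 x 10 mm, grey clamp block 46 x 46 mm up to 55 mm, upright tube 32 mm across with black knurled lock ring (39 mm across, 121 to 141 mm above the shelf). Origin: on the shelf, on the tube's axis; z up, x towards the button's side. Place and yaw vary.
- extension (a joint): How far the grip head is pulled up out of the tube, m: 0 closed, 0.050 first stop, 0.100 second stop (end of travel; 1.5 mm play at each). Starts closed and locked; free only while the button is in by 4 mm or more (press before pulling). Let out on the way, the pin clicks in at the first stop. Weight and a return spring draw it back with 4 to 6 N; nothing latches at the second stop.
- socket (a point): Mouth of the socket: centre of the top face of the grip head, a grey block 30 mm (its x) x 26 mm (its y) x 45 mm high. Top face 190 mm above the shelf when closed; it rises with the head. The socket is a round hole 11 mm across, 22 mm deep, straight down. z up, x towards the button. Under the head: the lock ring, then a 21 mm tube as it rises.
- button_face (a point): Centre of the outer face of the round black push button, 12 mm across, on the head's +x side, 15 mm below its top face. Let out, it stands 5 mm proud (20 mm from the axis); pressed along -x until flush. Squeezing the head along its x between two fingers at this height presses the button in and grips the 30 mm head at once.
- button (a joint): How far the button is pressed in, m: 0 out, 0.005 flush. Spring: about 1.5 N to start, 4 N when flush.
- tray: Black pocket tray, 52 mm (x) x 166 mm (y) x 26 mm high, fixed on the shelf. Origin: centre of its underside. Four round pockets 11 mm across and 22 mm deep in a row along its y, at y = -60, -20, 20 and 60 mm; three hold tips standing shank down, one is empty.
- tip_wide: The wanted tip, white plastic, 16 g: cylinder 26 mm across, 14 mm high, with a domed nose (22 mm above the shoulder in all); below the shoulder a shank 9 mm across, 20 mm long, foot chamfered. Origin: centre of the shoulder (cylinder's flat underside), z to the nose. Shoulder rests on the tray's top, or, seated, on the head's top (origin at socket). Its pocket varies.
- tip_medium: A tip that stays in the tray: same form, cylinder 19 mm across, 21.5 mm above the shoulder, same shank. Origin at the shoulder.
- tip_slim: A tip that stays in the tray: same form, cylinder 15 mm across, 21 mm above the shoulder, same shank. Origin at the shoulder.
- rack: Bystander: black slotted rack 252 mm (x) x 74 mm (y) holding four capped sealant cartridges upright, 256 mm high in all, 1.9 kg. Origin: centre of its underside.
- tin: Bystander: closed round tin, 79 mm across, 38 mm high. Origin: centre of its underside.
- spatula: Bystander: yellow smoothing spatula lying flat, 210 mm long along its x (-108 to +102 mm), up to 50 mm wide, 12 mm high.
- pick: Bystander: steel nozzle pick lying flat, 175 mm long along its x, 10 mm thick.

How it is judged:
By the outcome, as a careful person would: the job done as asked, in the order asked, and still so for the second after the job is handed in, while the arm keeps its last pose, push and grip.
It also fails if it takes over 54 s, if anything falls off the work surface, if the arm or the gripper's body presses on something with over 40 N, if the wrist force passes 120 N, or if a joint passes its speed limit or range.

ROBOT

A 7-joint arm with a two-finger parallel gripper is mounted at the origin on the work surface. World frame = base frame: x ahead of the robot, y to its left, z up, the work surface at z = 0. Lengths are in m, angles in rad, forces in N, time in s.
With the tool pointing down it reaches from about 0.425 to 0.875 m from the base axis. Payload 8.4 kg.
Tool frame: the origin (TCP) lies at the very end of the fingers, on their centre line; the grasp point (between the pads) lies 19 mm behind it; x points along the fingers, y is the direction in which the jaws open and shut, and the axes are right-handed (so a half turn about x gives the same grasp; the last joint's range is limited). The gripper opens to 87 mm and grips with 3 to 60 N. Pads are 19 mm wide; open, the fingers measure 117 mm over their backs; the gripper's body (75 mm by 190 mm) begins 51 mm behind the grasp point.
Start: joints at [-1.299, 0.333, 0.04, 1.465, -0.013, 1.343, -0.059], TCP at [0.236, 0.606, 0.223] pointing down, gripper open.
Joint ranges: [-2.58, 2.58], [-0.38, 2.09], [-1.3, 1.39], [0.25, 2.4], [-1.5, 4.64], [0.08, 2.09], [-2.65, 2.65]. Speed limits (rad/s): [2.22, 2.22, 2.79, 2.79, 3.14, 3.14, 3.14].

INTERFACE

Orientations are given as a rotation vector (axis times angle).
In Python, from cell import telemetry, optics, ticket gives the robot as it stands.
- The arm moves only by the tool servo_tool, never from a script. Its argument "steps" is a list that holds one entry, the list of rows, each a list of 5 numbers: the shift along the tool's x, y, z in mm, then the turn about the tool's x in rad, then the closure, from 0 (fully open) to 1 (shut). A call has 1 to 10 rows; each row is the pose to reach, as a shift and turn from the pose commanded when the call began, along the tool's axes at that moment; what a row does not reach only later rows make up. A row lasts 1/12 s, in which the tool goes at most 41.7 mm and 7.16 degrees, less where a joint would pass 70% of its speed; a pose out of reach is approached as far as the arm can. A call with a gripper value outside its range is refused whole. The fingers move at their own pace and stop on an object; "newtons" is the grip in N (left out, the last holds). Time passes only in rows, so rows that repeat a pose let the fingers close. It gives the time, the measured TCP pose, the force and the opening at its end, in the units of the state.
- telemetry.state(): the state, without advancing time (a new reading comes with each control period).
- optics.get_image(name): name is "side" or "top" or "wrist"; returns a dict with "image" (400x640x3 uint8, red, green, blue), "mtx" (3x3 intrinsics, pixels), "k1" (the pictures are not rectified: a ray, as slopes to the right and down, at radius r is drawn at 1 + k1 r^2 times it, then the intrinsics apply), "eye" and "attitude" of the camera in the world. Camera axes: x right, y down, z forward; pixel columns grow to the right and rows downward; lengths in m; the calibration is good to about 2 mm. A picture is of the moment at which its call begins. There is no depth.
- ticket.sign_off(): hands the job in, once; it reports no verdict.
The state is a dict: "time_s": time; "qpos": joint angles; "joint_vel": joint speeds; "joint_efforts": joint torques, N m; "eef_pos": TCP position; "tool_rot": TCP orientation; "contact_force": force on the tool from outside, world axes, zero at the start; "wrist_torque": the same for the moment, N m; "opening": finger opening in m.
Only numpy, scipy, OpenCV 4.12 (cv2) and the standard library are available. Lean on these libraries where they do the work, as an engineer would, in place of code of your own. Each camera call takes 0.05 s, during which the arm holds its last target. There are 200 camera calls.

## Working session

There is one attempt and no reset: what is moved stays moved. The work goes in short steps, Python scripts to look and compute and a tool call to move; the robot and the scene stay as the last step left them, time stands still between calls to the robot, and variables do not carry over. Pictures are saved under pics/ and viewed, about 8 in all and at most 12, crops included, and the job is handed in when it is done.

Besides the shell and the picture viewer there is one more tool, called after "Call:" as a command line: name --argument value ..., lists and objects as JSON in quotes. servo_tool: Moves the arm, as the interface text tells. Its arguments: {"type":"object","properties":{"steps":{"type":"array","items":{"type":"array","items":{"type":"array","items":{"type":"number"}}}},"newtons":{"type":"number"}},"required":["steps"]}

```bash
mkdir -p pics; cat > h.py <<'E'
import numpy as np, cv2
from scipy.spatial.transform import Rotation as R
from cell import telemetry, optics, ticket
def cam(n):
    d=optics.get_image(n)
    for k in ("mtx","eye","attitude"): d[k]=np.array(d[k],float)
    a=d["attitude"]; d["Rm"]=a if a.shape==(3,3) else R.from_rotvec(a).as_matrix()
    return d
def save(d,f): cv2.imwrite("pics/"+f,cv2.cvtColor(np.asarray(d["image"]),cv2.COLOR_RGB2BGR))
def ray(d,uv):
    K=d["mtx"]; p=cv2.undistortPoints(np.array([[uv]],float),K,np.array([d["k1"],0,0,0.]))[0,0]
    return d["Rm"]@np.array([p[0],p[1],1.])
def onz(d,uv,z):
    v=ray(d,uv); return d["eye"]+v*(z-d["eye"][2])/v[2]
def proj(d,P):
    q=d["Rm"].T@(np.array(P)-d["eye"])
    return cv2.projectPoints(q.reshape(1,1,3),np.zeros(3),np.zeros(3),d["mtx"],np.array([d["k1"],0,0,0.]))[0][0,0]
E
python3 - <<'E'
from h import *
print(telemetry.state())
for n in ("side","top","wrist"):
    d=cam(n); save(d,n+"0.png"); print(n,d["mtx"].tolist(),d["k1"],d["eye"],d["attitude"])
E
```

```text
{'time_s': 0.0, 'qpos': array([-1.29919553,  0.33389292,  0.03981842,  1.46628355, -0.01339193,
        1.34328342, -0.05847508]), 'joint_vel': array([-0.00077771,  0.00053344,  0.00106877, -0.00096534, -0.00085465,
       -0.00228616, -0.00133518]), 'joint_efforts': array([ 9.62458253e-04, -6.56359148e+01,  1.33592404e+00, -4.03811181e+01,
       -5.97350509e-02,  4.48363752e-02,  1.49801117e-04]), 'eef_pos': array([0.23536298, 0.60538603, 0.22166412]), 'tool_rot': array([ 0.28962951,  1.55135241, -0.29213831]), 'contact_force': array([-0.11125968,  0.3224426 , -0.31713878]), 'wrist_torque': array([ 0.05144521,  0.02314891, -0.00737754]), 'opening': 0.08747105323345282}
side [[404.7635073630871, 0.0, 321.7366478787494], [0.0, 404.7635073630871, 199.72669288957664], [0.0, 0.0, 1.0]] -0.033203684295889664 [0.50241203 0.93642029 0.82202452] [-0.14675949  2.77485824 -1.37572055]
top [[499.1360594930287, 0.0, 317.5160013407011], [0.0, 499.1360594930287, 205.4668571893963], [0.0, 0.0, 1.0]] -0.02717036709936026 [0.31281753 0.02404413 1.70181614] [-2.16410418  2.10675902 -0.16907422]
wrist [[320.7443459313507, 0.0, 324.172319038354], [0.0, 320.7443459313507, 197.20571864455053], [0.0, 0.0, 1.0]] -0.06258187557056208 [0.16247866 0.63395959 0.38246319] [2.38862127 1.63507667 0.23507554]
```

View pics/top0.png

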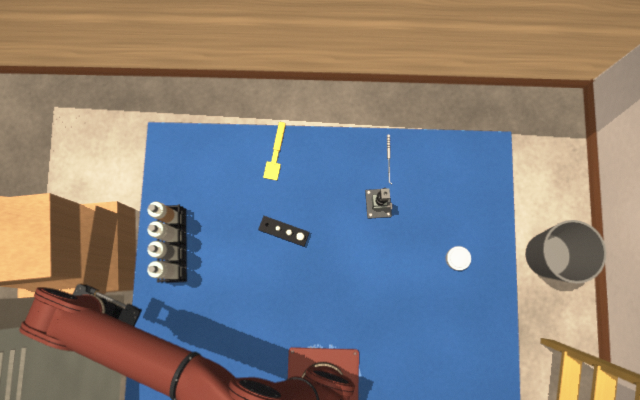

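View pics/side0.png

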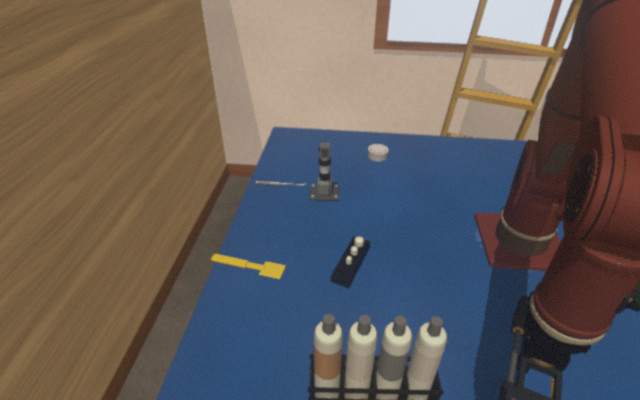

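```bash
python3 - <<'E'
from h import *
a=cv2.imread("pics/top0.png")[170:260,250:400]
b=cv2.imread("pics/side0.png")[135:290,290:390]
A=cv2.resize(a,None,fx=5,fy=5,interpolation=cv2.INTER_CUBIC)
B=cv2.resize(b,None,fx=3.8,fy=3.8,interpolation=cv2.INTER_CUBIC)
B=B[:590]
cv2.imwrite("pics/cropA.png",A); 
cv2.imwrite("pics/cropB.png",B)
d=cam("top"); im=d["image"]
m=(im.min(2)>170).astype(np.uint8); m[:225]=0;m[250:]=0;m[:,:255]=0;m[:,320:]=0
n,l,s,c=cv2.connectedComponentsWithStats(m)
for i in range(1,n): print(s[i],c[i],onz(d,c[i],0.026+0.015))
# tray
m=((im.max(2)<45)).astype(np.uint8); m2=np.zeros_like(m); m2[210:252,255:315]=m[210:252,255:315]
cs,_=cv2.findContours(m2,cv2.RETR_EXTERNAL,cv2.CHAIN_APPROX_NONE); c=max(cs,key=cv2.contourArea)
r=cv2.minAreaRect(c); print(r); bx=cv2.boxPoints(r); P=np.array([onz(d,p,.026) for p in bx]); print(P,P.mean(0))
E
```

```text
[276 226   4   4  12] [277.33333333 227.75      ] [0.5041561  0.16602294 0.041     ]
[286 230   5   5  19] [288.36842105 231.78947368] [0.49157473 0.12858743 0.041     ]
[297 233   7   7  40] [299.675 235.975] [0.47856079 0.0903361  0.041     ]
((266.25, 224.25003051757812), (2.1213202476501465, 2.8284268379211426), 45.0)
[[0.51576085 0.21115817 0.026     ]
 [0.52275457 0.20468552 0.026     ]
 [0.51778267 0.19938882 0.026     ]
 [0.5107955  0.20586147 0.026     ]] [0.5167734  0.20527349 0.026     ]
```

View pics/cropA.png

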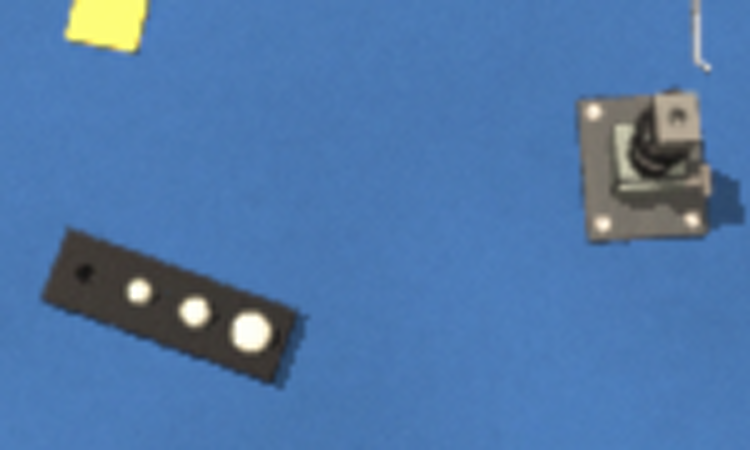

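The widest tip is at top px (299.7,236), at the tray's right end. The head's socket is near px (385.6,193.2), and its long side runs along world x, give or take a few degrees.

View pics/cropB.png

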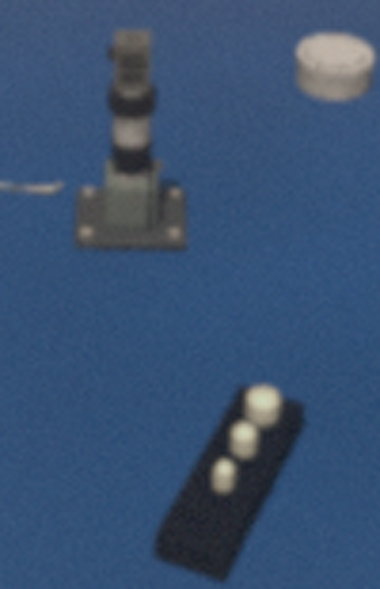

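```bash
python3 - <<'E'
from h import *
d=cam("top"); print(onz(d,(385.6,193.2),.19))
for p in ((366,189.5),(390,188.7),(391,217),(368.5,218)): print(onz(d,p,.01))
# side cam: rivets/white
s=cam("side"); print(proj(s,onz(d,(385.6,193.2),.19)), proj(s,[.4786,.0903,.026]))
T=R.from_rotvec(telemetry.state()["tool_rot"]).as_matrix(); print(T.round(3))
E
```

```text
[ 0.6029527  -0.17602175  0.19      ]
[ 0.64867675 -0.13208406  0.01      ]
[ 0.65372399 -0.21497353  0.01      ]
[ 0.55510893 -0.21874947  0.01      ]
[ 0.54960511 -0.14176028  0.01      ]
[325.24399586 144.56158202] [359.17080218 243.92368992]
[[-0.     0.362  0.932]
 [-0.001  0.932 -0.362]
 [-1.    -0.001  0.   ]]
```

The side crop shows the button on the head's left, which is world +x, with yaw about 4°. The wide tip is at the tray's far end. I'll raise the arm clear of the cartridges, then travel.

Call:
servo_tool --steps '[[[-40,0,0,0,0],[-80,0,0,0,0],[-120,0,0,0,0],[-120,-28,29,0.11,0],[-120,-56,58,0.22,0],[-120,-84,87,0.33,0],[-120,-112,116,0.44,0],[-120,-140,145,0.55,0],[-120,-168,174,0.66,0],[-120,-196,203,0.77,0]]]' --newtons 15

```text
time_s: 1.13
eef_pos: [0.3541, 0.3476, 0.3427]
tool_rot: [0.891, 1.381, -0.891]
contact_force: [0.3, 0.1, -0.2]
opening: 0.0869
```

```bash
cat >> h.py <<'E'
def go(x,y,z,yaw=None):
    s=telemetry.state(); T=R.from_rotvec(s["tool_rot"]).as_matrix()
    cy=np.degrees(np.arctan2(T[1,1],T[0,1]))
    print("shift mm",(T.T@(np.array([x,y,z])-s["eef_pos"])*1000).round(1),"yaw",cy.round(2),"turn",None if yaw is None else np.radians(cy-yaw).round(4),"F",s["contact_force"].round(2),"t",s["time_s"], "tcp",s["eef_pos"].round(4),"open",s["opening"], "tilt",T[:,0].round(3),"q",s["qpos"].round(2))
E
python3 -c "
from h import *
go(.4786,.0903,.15,-18.7)"
```

```text
shift mm [192.5   7.4 285.8] yaw 24.33 turn 0.751 F [ 0.28  0.09 -0.24] t 1.1333 tcp [0.3541 0.3476 0.3427] open 0.0868522653246434 tilt [ 0.     0.001 -1.   ] q [-1.11 -0.03  0.24  1.64  0.01  1.53 -0.45]
```

Call:
servo_tool --steps '[[[0,0,40,0.11,0],[0,0,80,0.22,0],[10,2,120,0.33,0],[30,4,155,0.44,0.2],[55,5,188,0.55,0.3],[80,6,220,0.66,0.4],[110,7,250,0.75,0.4],[140,7,275,0.75,0.4],[165,7,286,0.75,0.4],[165,7,286,0.75,0.4]]]'

```text
time_s: 1.97
eef_pos: [0.4775, 0.0887, 0.1733]
tool_rot: [1.438, 1.038, -1.45]
contact_force: [-0.7, -0.9, -0.0]
opening: 0.0539
```

```bash
python3 - <<'E'
from h import *
go(.4786,.0903,.1,-18.7)
d=cam("wrist"); save(d,"w1.png"); im=d["image"]
print(d["eye"], proj(d,[.4786,.0903,.041]))
m=(im.min(2)>150).astype(np.uint8)
n,l,s,c=cv2.connectedComponentsWithStats(m)
for i in range(1,n):
    if s[i][4]>60: print(s[i],c[i],onz(d,c[i],0.040))
E
```

```text
shift mm [73.3  0.9 -2.3] yaw -18.59 turn 0.0018 F [-0.72 -0.88 -0.  ] t 1.9667 tcp [0.4775 0.0887 0.1733] open 0.0539155576207967 tilt [-0.006 -0.003 -1.   ] q [-0.81  0.02  0.55  1.94 -0.01  1.19 -0.58]
[0.50250064 0.16295913 0.33359347] [325.83873439 185.77031621]
[319  89  18  18 246] [327.65853659  97.58130081] [0.50545968 0.16554691 0.04      ]
[318 132  21  22 362] [327.77900552 142.75966851] [0.49303636 0.12788644 0.04      ]
[314 170  28  30 639] [327.92018779 184.4600939 ] [0.48078776 0.09063975 0.04      ]
[ 73 277  17  16 153] [ 82.35294118 283.26797386] [0.19102026 0.07066523 0.04      ]
[560 277  13  13 108] [565.81481481 282.62037037] [ 0.69157398 -0.09538288  0.04      ]
[ 210  279  228   18 3653] [324.7653983  287.75034218] [ 0.44240809 -0.01440958  0.04      ]
```

View pics/w1.png

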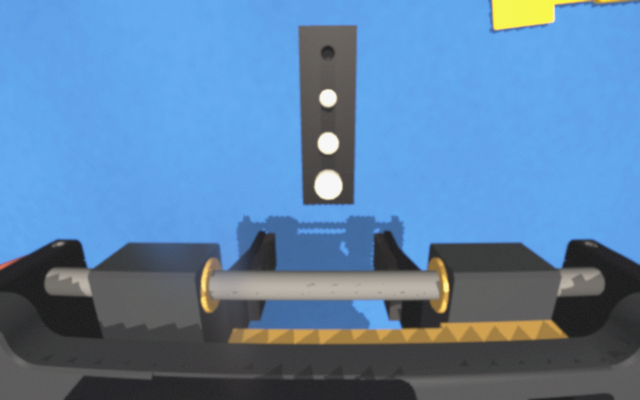

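The wrist view shows the three tips at column 328, with the wide one at (328,184). Its position agrees with the top view to about 2 mm. Descending.

Call:
servo_tool --steps '[[[30,2,-2,0,0.4],[60,2,-3,0,0.4],[90,2,-3,0,0.4],[115,2,-3,0,0.4],[125,2,-3,0,0.4],[130,2,-3,0,0.4],[130,2,-3,0,0.4],[130,2,-3,0,0.4]]]'

```text
time_s: 2.68
eef_pos: [0.4832, 0.0955, 0.0492]
tool_rot: [1.442, 1.04, -1.439]
contact_force: [0.5, -0.1, -0.4]
opening: 0.0525
```

```bash
python3 - <<'E'
from h import *
go(.480,.0905,.029,-18.7)
d=cam("wrist"); im=d["image"]
m=(im.min(2)>150).astype(np.uint8)
n,l,s,c=cv2.connectedComponentsWithStats(m)
for i in range(1,n):
    if s[i][4]>60: print(s[i],c[i],onz(d,c[i],0.040))
E
```

```text
shift mm [20.2 -1.5  5.8] yaw -18.3 turn 0.0069 F [ 0.48 -0.14 -0.42] t 2.6833 tcp [0.4832 0.0955 0.0492] open 0.052458576523721726 tilt [ 0.002  0.001 -1.   ] q [-0.78  0.2   0.54  2.06 -0.13  0.92 -0.48]
[309  98  29  29 666] [323.32432432 111.92042042] [0.50530592 0.1654401  0.04      ]
[ 307  166   34   38 1030] [323.51941748 185.09029126] [0.49320371 0.12855394 0.04      ]
[ 302  225   44   46 1649] [323.6573681  248.50090964] [0.48136618 0.09253855 0.04      ]
[ 68 275  26  19 281] [ 82.61921708 283.01067616] [0.32980241 0.11625376 0.04      ]
[556 275  31  19 269] [567.32713755 281.68401487] [0.6193089  0.02117929 0.04      ]
[ 213  278  223   20 4045] [324.88331273 287.34981459] [0.4739617  0.06780201 0.04      ]
```

Call:
servo_tool --steps '[[[4,-1,4,0,0.4],[10,-1.5,6,0,0.4],[16,-1.5,6,0,0.4],[16,-1.5,6,0,0.4],[16,-1.5,6,0,0.4],[16,-1.5,6,0,0.4]]]'

```text
time_s: 3.23
eef_pos: [0.4788, 0.0894, 0.0315]
tool_rot: [1.441, 1.04, -1.441]
contact_force: [-0.2, -0.0, 0.2]
opening: 0.0524
```

```bash
python3 -c "
from h import *
go(.480,.0905,.029,-18.7)"
```

```text
shift mm [ 2.5  0.8 -1.4] yaw -18.34 turn 0.0062 F [-0.2  -0.04  0.17] t 3.2333 tcp [0.4788 0.0894 0.0315] open 0.052382907890756426 tilt [-0. -0. -1.] q [-0.76  0.22  0.54  2.08 -0.15  0.88 -0.46]
```

Close on it gently.

Call:
servo_tool --steps '[[[2,1,-1,0,0.4],[2,1,-1,0,0.4],[2,1,-1,0,0.5],[2,1,-1,0,0.6],[2,1,-1,0,0.7],[2,1,-1,0,0.8],[2,1,-1,0,0.9],[2,1,-1,0,0.9],[2,1,-1,0,0.9],[2,1,-1,0,0.9]]]' --newtons 15

```text
time_s: 4.07
eef_pos: [0.4801, 0.0901, 0.0296]
tool_rot: [1.441, 1.04, -1.441]
contact_force: [-0.4, 0.3, 1.5]
opening: 0.0251
```

```bash
python3 -c "
from h import *
go(.480,.0905,.029,-18.7)"
```

```text
shift mm [ 0.6 -0.2 -0.3] yaw -18.34 turn 0.0064 F [-0.42  0.33  1.48] t 4.0667 tcp [0.4801 0.0901 0.0296] open 0.025057886728764522 tilt [ 0.  0. -1.] q [-0.76  0.22  0.54  2.08 -0.15  0.87 -0.46]
```

Call:
servo_tool --steps '[[[-10,0,0,0,0.9],[-25,0,0,0,0.9],[-50,0,0,0,0.9],[-85,0,0,0,0.9],[-125,0,0,0,0.9],[-165,0,0,0,0.9],[-200,0,0,0,0.9],[-220,0,0,0,0.9],[-220,0,0,0,0.9],[-220,0,0,0,0.9]]]' --newtons 25

```text
time_s: 4.9
eef_pos: [0.4805, 0.0901, 0.2511]
tool_rot: [1.443, 1.04, -1.439]
contact_force: [0.0, 0.8, -0.4]
opening: 0.0246
```

```bash
python3 -c "
from h import *
go(.603,-.176,.25,3.7)"
```

```text
shift mm [  1.  200.1 214. ] yaw -18.35 turn -0.3849 F [ 0.04  0.77 -0.42] t 4.9 tcp [0.4805 0.0901 0.2511] open 0.0246396357799557 tilt [ 0.002  0.001 -1.   ] q [-0.83 -0.04  0.54  1.83  0.02  1.35 -0.61]
```

Call:
servo_tool --steps '[[[0,28,25,-0.08,0.9],[0,56,50,-0.16,0.9],[0,84,75,-0.24,0.9],[0,112,100,-0.32,0.9],[0,140,125,-0.385,0.9],[0,165,148,-0.385,0.9],[0,180,163,-0.385,0.9],[0,184,166,-0.385,0.9],[0,184,166,-0.385,0.9],[0,184,166,-0.385,0.9]]]'

```text
time_s: 5.73
eef_pos: [0.6018, -0.1246, 0.2485]
tool_rot: [1.161, 1.241, -1.163]
contact_force: [0.4, 0.6, -0.3]
opening: 0.0251
```

```bash
python3 - <<'E'
from h import *
go(.603,-.176,.25,3.7)
d=cam("wrist"); save(d,"w2.png"); print(d["eye"], proj(d,[.603,-.176,.19]))
E
```

```text
shift mm [-1.5 -2.1 51.4] yaw 3.71 turn 0.0002 F [ 0.37  0.61 -0.3 ] t 5.7333 tcp [ 0.6018 -0.1246  0.2485] open 0.025132713500795184 tilt [-0.002  0.    -1.   ] q [-0.47  0.3   0.76  1.55 -0.21  1.38  0.37]
[ 0.59651129 -0.04699764  0.40925892] [322.11618896 277.48192261]
```

View pics/w2.png

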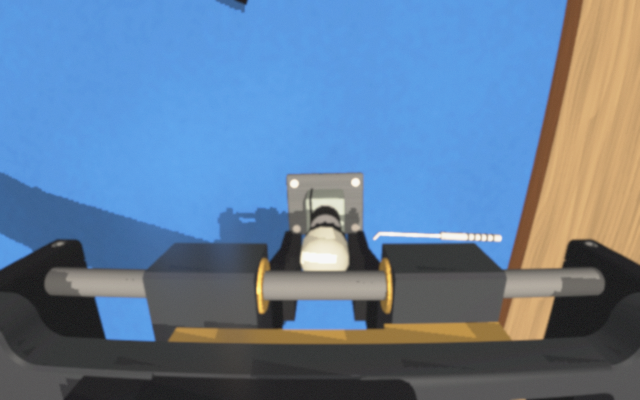

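The tip hides the head in this view. I'll carry on past the head so the wrist camera, which looks back to +y, can see the socket.

Call:
servo_tool --steps '[[[0,0,35,0,0.9],[0,0,70,0,0.9],[0,0,105,0,0.9],[0,0,130,0,0.9],[0,0,140,0,0.9],[0,0,140,0,0.9],[0,0,140,0,0.9],[0,0,140,0,0.9]]]'

```text
time_s: 6.45
eef_pos: [0.6123, -0.2622, 0.2495]
tool_rot: [1.16, 1.242, -1.158]
contact_force: [-0.7, 0.5, -1.0]
opening: 0.025
```

```bash
python3 - <<'E'
from h import *
go(.603,-.176,.25,3.7)
d=cam("wrist"); save(d,"w3.png"); p=proj(d,[.603,-.176,.19]); print(d["eye"],p)
a=cv2.imread("pics/w3.png"); u,v=p.astype(int); print(u-70,v-90)
cv2.imwrite("pics/w3c.png",cv2.resize(a[max(0,v-90):v+90,u-80:u+80],None,fx=3.3,fy=3.3,interpolation=cv2.INTER_CUBIC))
t=cam("top"); save(t,"t3.png")
E
```

```text
shift mm [ -0.4  -3.4 -86.6] yaw 3.89 turn 0.0033 F [-0.66  0.48 -1.01] t 6.45 tcp [ 0.6123 -0.2622  0.2495] open 0.025022051963142486 tilt [ 0.     0.002 -1.   ] q [-0.21  0.43  0.78  1.41 -0.3   1.42  0.63]
[ 0.6063326  -0.18483823  0.41031546] [319.72094925  89.55059108]
249 -1
```

View pics/w3c.png

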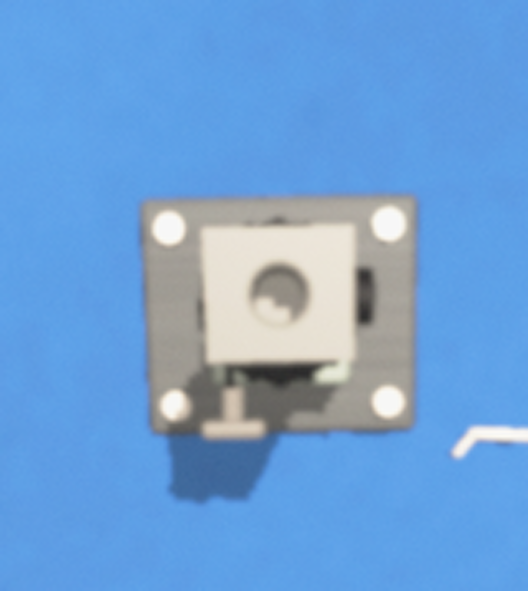

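Crop view: socket at image px (323.8,89.1), face midpoint in agreement, button to the right (+x). The head is turned about 1.5° more than the tool, so its yaw is about 5.4°.

```bash
python3 - <<'E'
from h import *
d=cam("wrist"); P=onz(d,(323.8,89.1),.19); print(P)
for c in ((203,229),(354,226),(353,362),(208,362)): print(onz(d,(239+c[0]/3.3,c[1]/3.3),.19))
go(P[0],P[1],.225,5.4)
E
```

```text
[ 0.60566531 -0.17583799  0.19      ]
[ 0.58979155 -0.16459026  0.19      ]
[ 0.61929258 -0.16200798  0.19      ]
[ 0.62129629 -0.18795429  0.19      ]
[ 0.5920936  -0.18995464  0.19      ]
shift mm [ 24.7  -0.6 -87.3] yaw 3.88 turn -0.0266 F [-0.03 -0.82  0.48] t 6.6 tcp [ 0.6122 -0.2629  0.2496] open 0.025354817557618644 tilt [ 0.     0.001 -1.   ] q [-0.21  0.43  0.78  1.41 -0.3   1.42  0.63]
```

Call:
servo_tool --steps '[[[0,0,-30,-0.018,0.9],[5,0,-60,-0.018,0.9],[10,-0.5,-80,-0.018,0.9],[15,-0.5,-87,-0.018,0.9],[20,-0.5,-87.5,-0.018,0.9],[24,-0.5,-87.5,-0.018,0.9],[24,-0.5,-87.5,-0.018,0.9],[24,-0.5,-87.5,-0.018,0.9],[24,-0.5,-87.5,-0.018,0.9]]]'

```text
time_s: 7.35
eef_pos: [0.6053, -0.1793, 0.2258]
tool_rot: [1.149, 1.246, -1.15]
contact_force: [-0.2, -0.0, 0.8]
opening: 0.0252
```

```bash
python3 - <<'E'
from h import *
go(.6057,-.176,.225,4.9)
s=cam("side"); save(s,"s4.png"); p=proj(s,[.6057,-.176,.19]); print(p)
a=cv2.imread("pics/s4.png"); u,v=p.astype(int)
c=cv2.resize(a[v-35:v+35,u-40:u+40],None,fx=7,fy=7,interpolation=cv2.INTER_CUBIC); cv2.imwrite("pics/s4c.png",c); print(u-40,v-35)
E
```

```text
shift mm [ 0.8  0.7 -3.2] yaw 4.64 turn -0.0045 F [-0.16 -0.    0.79] t 7.35 tcp [ 0.6053 -0.1793  0.2258] open 0.02523948541973987 tilt [ 0.    -0.001 -1.   ] q [-0.37  0.36  0.77  1.54 -0.25  1.35  0.5 ]
[324.37354765 144.51623833]
284 109
```

View pics/s4c.png

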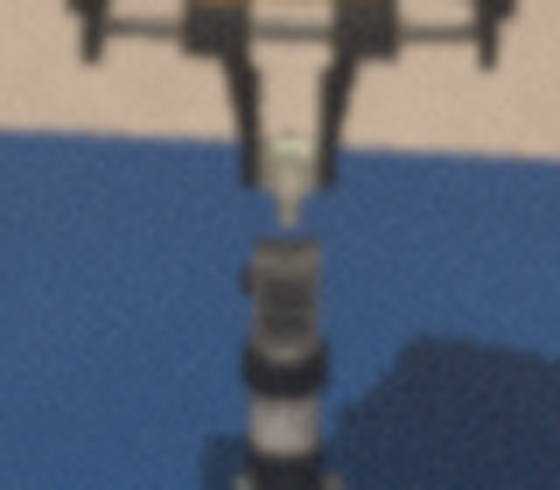

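Tip hangs straight, in line with the head in x; correct the remaining 3 mm in y just above the mouth.

Call:
servo_tool --steps '[[[2,0.6,-3,0,0.9],[5,0.6,-3,0,0.9],[7,0.6,-3,0,0.9],[7,0.6,-3,0,0.9],[7,0.6,-3,0,0.9],[7,0.6,-3,0,0.9]]]'

```text
time_s: 7.9
eef_pos: [0.6058, -0.1747, 0.2186]
tool_rot: [1.148, 1.247, -1.148]
contact_force: [-0.3, 1.0, -0.6]
opening: 0.025
```

```bash
python3 - <<'E'
from h import *
go(.6057,-.176,.215,4.9)
E
```

```text
shift mm [ 3.6 -0.2  1.3] yaw 4.75 turn -0.0025 F [-0.33  0.98 -0.65] t 7.9 tcp [ 0.6058 -0.1747  0.2186] open 0.024996252924312325 tilt [-0. -0. -1.] q [-0.38  0.36  0.76  1.55 -0.25  1.33  0.5 ]
```

Call:
servo_tool --steps '[[[0,0,1,0,0.9],[0,0,1,0,0.9],[3,0,1,0,0.9],[5,0,1,0,0.9],[7,0,1,0,0.9],[8,0,1,0,0.9],[8,0,1,0,0.9],[8,0,1,0,0.9]]]'

```text
time_s: 8.57
eef_pos: [0.6058, -0.1757, 0.2105]
tool_rot: [1.148, 1.247, -1.148]
contact_force: [-0.2, 0.9, -0.1]
opening: 0.0248
```

```bash
python3 - <<'E'
from h import *
go(.6057,-.176,.1936,4.9)
E
```

```text
shift mm [16.9 -0.1  0.3] yaw 4.75 turn -0.0026 F [-0.21  0.85 -0.08] t 8.5667 tcp [ 0.6058 -0.1757  0.2105] open 0.024765625328234054 tilt [-0. -0. -1.] q [-0.38  0.36  0.76  1.56 -0.26  1.32  0.5 ]
```

Foot is about 3 mm below the mouth with no force, so it is in the hole. Continue.

Call:
servo_tool --steps '[[[3,0,0,0,0.9],[6,0,0,0,0.9],[9,0,0,0,0.9],[12,0,0,0,0.9],[14,0,0,0,0.9],[15,0,0,0,0.9],[15,0,0,0,0.9]]]'

```text
time_s: 9.15
eef_pos: [0.6057, -0.1757, 0.1952]
tool_rot: [1.148, 1.248, -1.148]
contact_force: [-0.2, 0.5, 0.4]
opening: 0.0251
```

```bash
python3 - <<'E'
from h import *
go(.6057,-.176,.1936,4.9)
E
```

```text
shift mm [ 1.6 -0.   0.3] yaw 4.75 turn -0.0026 F [-0.23  0.52  0.44] t 9.15 tcp [ 0.6057 -0.1757  0.1952] open 0.02511744278488103 tilt [-0.001 -0.    -1.   ] q [-0.37  0.37  0.76  1.58 -0.26  1.29  0.51]
```

Call:
servo_tool --steps '[[[1,0,0,0,0.9],[1.5,0,0,0,0.9],[2,0,0,0,0.9],[2.5,0,0,0,0.9],[2.5,0,0,0,0.9]]]'

```text
time_s: 9.57
eef_pos: [0.606, -0.1757, 0.1936]
tool_rot: [1.148, 1.247, -1.147]
contact_force: [-1.8, 0.9, 3.2]
opening: 0.0246
```

Call:
servo_tool --steps '[[[0.5,0,0,0,0.9],[1,0,0,0,0.9],[1.5,0,0,0,0.9],[1.5,0,0,0,0.9]]]'

```text
time_s: 9.9
eef_pos: [0.606, -0.1757, 0.1933]
tool_rot: [1.149, 1.247, -1.147]
contact_force: [-5.8, 2.0, 14.4]
opening: 0.0248
```

Call:
servo_tool --steps '[[[-1,0,0,0,0.9],[-1,0,0,0,0.8],[-1,0,0,0,0.6],[-1,0,0,0,0.4],[-1,0,0,0,0.35],[-1,0,0,0,0.35],[-1,0,0,0,0.35],[-1,0,0,0,0.35]]]'

```text
time_s: 10.57
eef_pos: [0.6058, -0.1757, 0.1924]
tool_rot: [1.148, 1.247, -1.148]
contact_force: [-0.7, 0.4, 0.3]
opening: 0.0539
```

```bash
python3 - <<'E'
from h import *
go(.6057,-.176,.156,4.9)
s=cam("side"); save(s,"s5.png"); p=proj(s,[.6057,-.176,.19]); print(p)
a=cv2.imread("pics/s5.png"); u,v=p.astype(int)
c=cv2.resize(a[v-35:v+35,u-40:u+40],None,fx=7,fy=7,interpolation=cv2.INTER_CUBIC); cv2.imwrite("pics/s5c.png",c)
E
```

```text
shift mm [36.4 -0.1  0.3] yaw 4.75 turn -0.0026 F [-0.72  0.41  0.35] t 10.5667 tcp [ 0.6058 -0.1757  0.1924] open 0.05386205921184993 tilt [-0. -0. -1.] q [-0.37  0.38  0.76  1.59 -0.27  1.29  0.51]
[324.37354765 144.51623833]
```

View pics/s5c.png

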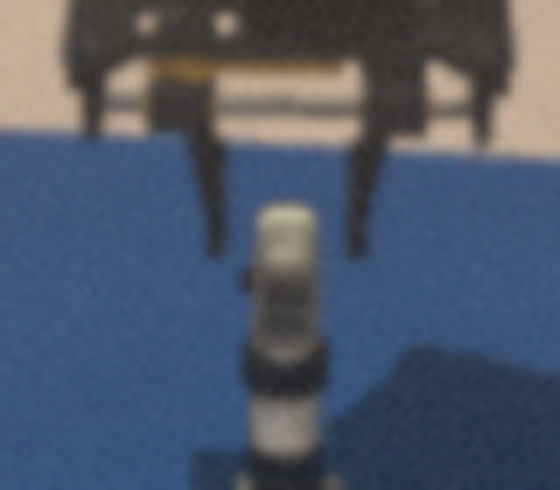

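The tip sits flush and upright in the head, with the fingers clear. I'll go down around the head and squeeze.

Call:
servo_tool --steps '[[[8,0,0,0,0.35],[18,0,0,0,0.35],[28,0,0,0,0.35],[35,0,0,0,0.35],[36,0,0,0,0.4],[36,0,0,0,0.5],[36,0,0,0,0.6],[36,0,0,0,0.7],[36,0,0,0,0.8],[36,0,0,0,0.9]]]' --newtons 40

```text
time_s: 11.45
eef_pos: [0.6059, -0.1759, 0.157]
tool_rot: [1.148, 1.247, -1.148]
contact_force: [-3.6, -1.3, -0.1]
opening: 0.0296
```

Call:
servo_tool --steps '[[[0,0,0,0,0.9],[0,0,0,0,0.9],[0,0,0,0,0.9],[0,0,0,0,0.9]]]'

```text
time_s: 11.78
eef_pos: [0.6058, -0.1759, 0.157]
tool_rot: [1.148, 1.247, -1.148]
contact_force: [-2.0, -0.3, 5.1]
opening: 0.0294
```

```bash
python3 - <<'E'
from h import *
go(.6057,-.1757,.256,4.9)
E
```

```text
shift mm [-99.   -0.1  -0.2] yaw 4.75 turn -0.0027 F [-2.04 -0.27  5.06] t 11.7833 tcp [ 0.6058 -0.1759  0.157 ] open 0.029393382313265524 tilt [ 0. -0. -1.] q [-0.36  0.4   0.74  1.63 -0.29  1.22  0.52]
```

Button flush (opening 29.4 mm). Pull up, first a little.

Call:
servo_tool --steps '[[[-2,0,0,0,0.9],[-5,0,0,0,0.9],[-8,0,0,0,0.9],[-12,0,0,0,0.9],[-12,0,0,0,0.9]]]'

```text
time_s: 12.2
eef_pos: [0.6058, -0.1758, 0.1691]
tool_rot: [1.148, 1.247, -1.148]
contact_force: [0.6, -2.2, -3.7]
opening: 0.0297
```

Call:
servo_tool --steps '[[[-8,0,0,0,0.9],[-18,0,0,0,0.9],[-28,0,0,0,0.9],[-38,0,0,0,0.9],[-48,0,0,0,0.9],[-58,0,0,0,0.9],[-68,0,0,0,0.9],[-78,0,0,0,0.9],[-82,0,0,0,0.9],[-82,0,0,0,0.9]]]'

```text
time_s: 13.03
eef_pos: [0.6058, -0.1758, 0.2517]
tool_rot: [1.148, 1.247, -1.148]
contact_force: [1.0, -3.5, -5.0]
opening: 0.0294
```

```bash
python3 - <<'E'
from h import *
go(.6057,-.1757,.257,4.9)
E
```

```text
shift mm [-5.3 -0.1 -0.1] yaw 4.75 turn -0.0027 F [ 1.   -3.46 -5.02] t 13.0333 tcp [ 0.6058 -0.1758  0.2517] open 0.029443344641360187 tilt [ 0.  0. -1.] q [-0.38  0.34  0.77  1.5  -0.24  1.39  0.49]
```

94.7 mm up, with a steady 5 N pulling back. Creep to the end stop.

Call:
servo_tool --steps '[[[-2,0,0,0,0.9],[-4,0,0,0,0.9],[-5,0,0,0,0.9],[-5.5,0,0,0,0.9],[-6,0,0,0,0.9],[-6,0,0,0,0.9],[-6,0,0,0,0.9]]]'

```text
time_s: 13.62
eef_pos: [0.6058, -0.1758, 0.2565]
tool_rot: [1.148, 1.247, -1.148]
contact_force: [1.4, -4.6, -7.4]
opening: 0.0298
```

Call:
servo_tool --steps '[[[-0.5,0,0,0,0.9],[-1,0,0,0,0.9],[-1.5,0,0,0,0.9],[-1.5,0,0,0,0.9],[-1.5,0,0,0,0.9]]]'

```text
time_s: 14.03
eef_pos: [0.6058, -0.1758, 0.2582]
tool_rot: [1.148, 1.247, -1.148]
contact_force: [2.0, -4.6, -6.5]
opening: 0.0298
```

```bash
python3 - <<'E'
from h import *
go(.6057,-.1757,.257,4.9)
s=cam("side"); save(s,"s6.png"); p=proj(s,[.6057,-.176,.25]); print(p)
a=cv2.imread("pics/s6.png"); u,v=p.astype(int)
c=cv2.resize(a[v-30:v+60,u-40:u+40],None,fx=6,fy=6,interpolation=cv2.INTER_CUBIC); cv2.imwrite("pics/s6c.png",c)
E
```

```text
shift mm [ 1.2 -0.1 -0.1] yaw 4.75 turn -0.0027 F [ 2.04 -4.61 -6.46] t 14.0333 tcp [ 0.6058 -0.1758  0.2582] open 0.02975452111533326 tilt [-0. -0. -1.] q [-0.38  0.34  0.77  1.49 -0.24  1.41  0.49]
[324.55487452 127.29200125]
```

View pics/s6c.png

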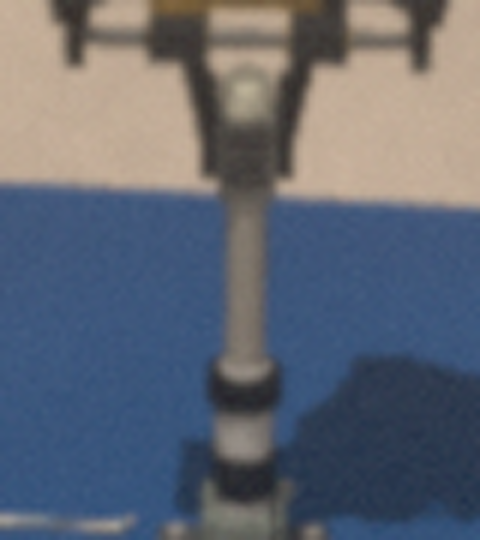

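Head out on the long thin tube with the tip seated. I'll feel for the stop once more.

Call:
servo_tool --steps '[[[-0.5,0,0,0,0.9],[-0.8,0,0,0,0.9],[-0.8,0,0,0,0.9],[-0.8,0,0,0,0.9]]]'

```text
time_s: 14.42
eef_pos: [0.6058, -0.1758, 0.2587]
tool_rot: [1.148, 1.247, -1.148]
contact_force: [0.8, -5.1, -7.6]
opening: 0.0295
```

Call:
servo_tool --steps '[[[-0.5,0,0,0,0.9],[-0.8,0,0,0,0.9],[-0.8,0,0,0,0.9],[-0.8,0,0,0,0.9]]]'

```text
time_s: 14.75
eef_pos: [0.6058, -0.1758, 0.2588]
tool_rot: [1.147, 1.247, -1.149]
contact_force: [3.2, -6.0, -13.1]
opening: 0.0299
```

The stop is clear now: the force rose to 13 N with no more travel. A final hold and a check that the bystanders haven't moved.

Call:
servo_tool --steps '[[[0,0,0,0,0.9],[0,0,0,0,0.9],[0,0,0,0,0.9],[0,0,0,0,0.9],[0,0,0,0,0.9],[0,0,0,0,0.9]]]'

```text
time_s: 15.25
eef_pos: [0.6058, -0.1758, 0.2588]
tool_rot: [1.147, 1.247, -1.149]
contact_force: [3.4, -6.0, -13.0]
opening: 0.0297
```

```bash
python3 - <<'E'
from h import *
go(.6057,-.1757,.2588,4.9)
a=cv2.imread("pics/top0.png").astype(int); d=cam("top"); save(d,"t9.png"); b=cv2.imread("pics/t9.png").astype(int)
for n,(x0,y0,x1,y1) in dict(rack=(145,200,190,285),spatula=(258,118,290,185),tray=(255,212,315,250),tin=(440,240,475,275),pick=(384,130,395,186)).items():
    D=np.abs(a-b)[y0:y1,x0:x1].max(2)>40; ys,xs=np.nonzero(D); print(n,D.sum(),(xs.mean()+x0,ys.mean()+y0) if len(xs) else "")
E
```

```text
shift mm [-0.  -0.1 -0.1] yaw 4.75 turn -0.0027 F [  3.43  -6.   -13.04] t 15.25 tcp [ 0.6058 -0.1758  0.2588] open 0.029705792257866123 tilt [-0.001 -0.    -1.   ] q [-0.38  0.34  0.77  1.49 -0.24  1.41  0.49]
rack 0 
spatula 0 
tray 60 (np.float64(299.6), np.float64(235.93333333333334))
tin 77 (np.float64(442.3766233766234), np.float64(245.4805194805195))
pick 444 (np.float64(389.2072072072072), np.float64(165.20045045045046))
```

```bash
python3 -c "
from h import *
print(ticket.sign_off())"
```

```text
the job is handed in; nothing more can be done
None
```

The joint smoother is ready for you to tighten the lock ring. The widest tip is in the socket, the head is at the second stop, and the arm is holding it there. I handed the job in at about 15 s on the robot's clock.

- **Tip:** I took it from the tray's end pocket and pushed it home while the smoother was still closed. The force rose to about 14 N at the expected shoulder height. After I let go, a side view showed it flush and upright.
- **Extension:** With a 40 N squeeze the jaws read 29.4–29.9 mm on the 30 mm head, so the button is in flush. The head rose 101.8 mm, then the downward force went from about 7 N to 13 N with no further travel, which is the second stop. It stayed steady through a 0.5 s hold.
- **Other items:** In before-and-after top views the rack and spatula were unchanged, and in the tray only the wide tip's pocket differed.
- **Not confirmed:** The tin's area showed a small change at one edge and the pick's area a larger one. I put both down to the arm or its shadow but didn't confirm it. The last side view still shows part of the pick about where it was.

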